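# Draw a dropped bearing ring out from behind a guard

### The arm

A 6-joint arm with a two-finger parallel gripper is mounted at the origin on a cart in front of the work surface, level with it; the furniture and walls round the work are solid. World frame = base frame: x ahead of the robot, y to its left, z up, the work surface at z = 0. Lengths are in m, angles in degrees, forces in N, time in s.
With the tool pointing down it reaches from about 0.4 to 0.825 m from the base axis. Payload 7 kg.
Tool frame: the origin (TCP) lies on the centre line of the jaws, within the pads' length; the fingertips stand 19 mm ahead of it and the grasp point (between the pads) is the TCP; z points along the fingers, y is the line along which they close (so a half turn about z gives the same grasp; the last joint's range is limited). The gripper opens to 88 mm and grips with 3 to 60 N. Pads are 19 mm wide; open, the fingers measure 130 mm over their backs; the gripper's body (78 mm by 193 mm) begins 47 mm behind the grasp point.
Start: joints at [90.59, 20.546, 0.682, 0, -70.136, -16.507], TCP at [0.185, 0.649, 0.246] pointing down, gripper open.
Joint ranges: [-176.03, 176.03], [-82.01, 121.73], [-58.28, 71.71], [-173.87, 95.51], [-174.79, -0.11], [-173.66, 173.66]. Speed limits (degrees/s): [136.94, 136.94, 172.46, 180, 180, 180].

### API

Orientations are given as [roll, pitch, yaw] about the fixed x, y, z axes, in that order (R = Rz(yaw) Ry(pitch) Rx(roll)).
In Python, from plant import * gives the robot as it stands. The module is installed in compiled form; this text tells all that it offers.
- The arm moves only by the tool play_rows, never from a script. Its argument "deltas" is a list of rows, each a list of 6 numbers: the shift along the world's x, y, z scaled (see below), then the turn, a rotation vector about the world's x, y, z scaled (see below). A call has 1 to 10 rows; each row shifts and turns the commanded pose from where the row before left it; what a row does not reach is not made up. The controller multiplies each number of a shift by 800 mm and each number of a turn by 180 degrees. A row lasts 1/10 s, in which the tool goes at most 50 mm and 8.59 degrees, less where a joint would pass 70% of its speed; a pose out of reach is approached as far as the arm can. A call with a number of a shift or a turn outside -1 to 1 is refused whole. A call with a gripper value outside its range is refused whole. "gripper" is the gripper command: -1 is shut, 1 is fully open, values between are in proportion, set as the call begins (left out, the last holds). The fingers move at their own pace and stop on an object; the grip force is fixed at half the most. Time passes only in rows, so rows that do not move let the fingers close. It gives the time, the measured TCP pose, the force, the opening and the grip force at its end, in the units of the state.
- get_obs(): the state, without advancing time (a new reading comes with each control period).
- snapshot(name): name is "scene" or "top" or "wrist"; returns (picture, depth): 480x640x3 uint8, blue, green, red; 480x640 float32, m along the optical axis (not along the pixel's ray), 0 where there is no reading.
- camera_model(name): a dict with "fx", "fy", "cx", "cy" (pixels), "world_to_cam" (4x4, takes a point from world to camera coordinates). Camera axes: x right, y down, z forward; pixel columns grow to the right and rows downward; lengths in m; the calibration is good to about 2 mm. A picture is of the moment at which its call begins: read the wrist's pose just before it. camera_model takes no time and is no camera call; for the wrist camera it gives the pose at the moment of the call.
- close_job(): hands the job in; it is judged then, once.
The state is a dict: "clock": time; "joint_pos": joint angles; "qvel": joint speeds; "tau": joint torques, N m; "tool_pos": TCP position; "orientation": TCP orientation; "force": force on the tool from outside, world axes, zero at the start; "moment": the same for the moment, N m; "opening": finger opening in m; "gripper_force": force on a finger pad.
Only numpy, scipy, OpenCV 4.12 (cv2) and the standard library are available. Lean on these libraries where they do the work, as an engineer would, in place of code of your own. Each camera call takes 0.05 s, during which the arm holds its last target. There are 200 camera calls.

### The job

A thin steel ring has slid in behind the fixed yellow bar guard, where hands do not go. Take the swarf hook (orange handle), reach in through the guard's open side, and draw the ring out onto the open bench with it, at least 5 cm clear of the guard's open side and without touching the ring with the gripper; the bearing that lies beside it stays behind the guard where it is. Then lay the hook down flat on the bench and let go of it.

Things in the scene. Friction and masses are not known exactly. Their poses are not given: they have to be found in the camera images.
- swarf_hook: Orange handle (sizes in mm) 100 long (x), 26 wide (y), 38 high, flat underside; origin at its middle. Grip across the handle from above. From its front end an 8 mm steel rod runs along +x, axis 30 above the underside, to x = 220, where the tip bends straight down, ending 3 mm above underside level. 0.25 kg, balance point 15 in front of the origin. Starts flat on the bench.
- guard: Fixed yellow cage of 4 mm bars (mm). Origin on the bench at the middle of its open side; +x runs into it, y across, z up. Inside 200 wide (y -100 to 100), 160 deep (x 0 to 160), 90 high; bench is its floor; 100 high overall. Roof, back and sides barred, gaps 21; only the side at x = 0 is open. A fixed black roller, 24 dia, crosses at x = 140, 52 up. Bench before the open side is clear.
- dropped_ring: Plain thin-walled steel ring, 48 mm outside, clear bore at least 36 mm, 12 mm high, 0.06 kg, lying flat on the bench inside the guard, 70 to 100 mm in from the open side. Origin at the centre of its underside, z up.
- bearing: Dark tapered roller bearing, 50 mm diameter, 18 mm high, loose, flat on the bench inside the guard, about 90 mm from the ring across the guard (either side). Origin at the centre of its underside. Stays where it is.
Mind the look-alikes: they are no part of the job. What is shaped like the dropped_ring but red is not meant.

How it is judged (in metres and radians):
On the way, in this order (a step that is already met when the one before it is completed fails the run):
1. the swarf hook bears on the ring while the ring is still behind the guard (contact force between swarf_hook and dropped_ring above 0.03 N and x of dropped_ring in the frame of guard above 0.02 m), for 0.05 s.
2. the ring has been drawn out onto the open bench (x of dropped_ring in the frame of guard below -0.03 m), for 0.1 s.
At the end, for the whole second after the job is handed in: The ring lies flat (10 degrees) and still on the bench, its centre 62 mm or more outside the plane of the guard's open side; the swarf hook lies flat on the bench (10 degrees, 12 mm), still, its tip in the ring or not; the bearing is within 20 mm of where it was (x of dropped_ring in the frame of guard below -0.062 m and height (world z) of dropped_ring between -0.01 and 0.01 m and angle between each of dropped_ring, swarf_hook's own z axis and vertical below 0.17 rad and linear speed of each of dropped_ring, swarf_hook below 0.02 m/s and height (world z) of swarf_hook between -0.01 and 0.012 m and distance of bearing from where it was at the start of the episode below 0.02 m); the robot touches nothing.
It fails at once if the gripper's fingers touch the ring (contact force between the fingers and dropped_ring above 0.3 N).
It fails at once if the bearing behind the guard is shifted by more than 20 mm (distance of bearing from where it was at the start of the episode above 0.02 m).
It also fails if it takes over 48 s, if anything falls off the work surface, if the arm or the gripper's body presses on something with over 40 N, if the wrist force passes 120 N, or if a joint passes its speed limit or range.

## Working session

There is one attempt and no reset: what is moved stays moved. The work goes in short steps, Python scripts to look and compute and a tool call to move; the robot and the scene stay as the last step left them, time stands still between calls to the robot, and variables do not carry over. Pictures are saved under pics/ and viewed, at most 10 in all, crops included, and the job is handed in when it is done.

Besides the shell and the picture viewer there is one more tool, called after "Call:" by a JSON object that holds its "op" and its "data". play_rows: Moves the arm, as the interface text tells. Its arguments: {"type":"object","properties":{"deltas":{"type":"array","items":{"type":"array","items":{"type":"number","minimum":-1,"maximum":1}}},"gripper":{"type":"number"}},"required":["deltas"]}

```bash
mkdir -p pics && python3 - <<'E'
from plant import *
import cv2,numpy as np
for n in ("scene","top"):
    p,d=snapshot(n); cv2.imwrite(f"pics/{n}0.png",p); np.save(f"pics/{n}0.npy",d)
    m=camera_model(n); print(n,m["fx"],m["cx"],m["cy"]); print(np.round(m["world_to_cam"],3).tolist())
o=get_obs(); print(o)
E
```

```text
scene 549.8886686805282 310.4856880084764 237.53210310670136
[[0.765, -0.643, 0.01, -0.476], [-0.262, -0.326, -0.908, 0.163], [0.588, 0.692, -0.418, 0.742], [0.0, 0.0, 0.0, 1.0]]
top 555.2980478347538 316.34464286767906 250.0092808615223
[[-0.027, -1.0, -0.004, -0.019], [-0.997, 0.027, -0.076, 0.588], [0.077, 0.002, -0.997, 1.294], [0.0, 0.0, 0.0, 1.0]]
{'clock': 0.1, 'joint_pos': array([ 9.05921874e+01,  2.05852688e+01,  6.40375791e-01, -1.62794288e-02,
       -7.01331150e+01, -1.65049136e+01]), 'qvel': array([-0.01777473, -0.00313206,  0.11671298,  0.05865039,  0.02569693,
        0.02026224]), 'tau': array([-1.32570232e-03, -5.84166098e+01,  2.93749076e+01,  7.01548263e+00,
        1.01277253e-02, -4.92106869e-05]), 'tool_pos': array([0.18500875, 0.64875632, 0.24475447]), 'orientation': array([ 1.79920858e+02, -7.48963596e-03, -1.59182638e+01]), 'force': array([-0.00224758, -0.52236451,  0.65452022]), 'moment': array([-0.00870971,  0.03128314, -0.02604057]), 'gripper_force': 0.0, 'opening': 0.08775174755815042}
```

View pics/top0.png

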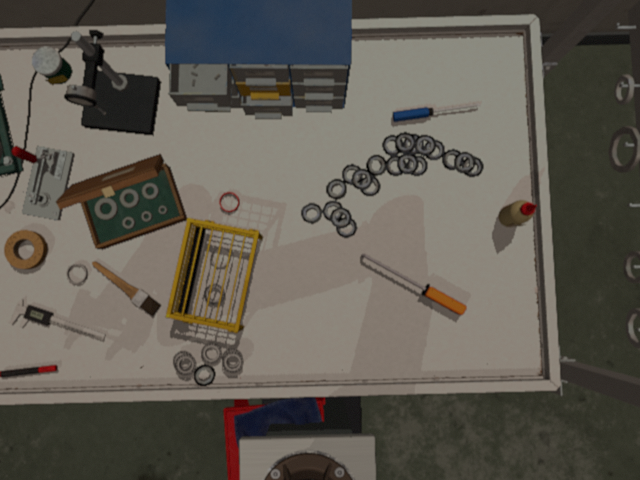

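View pics/scene0.png

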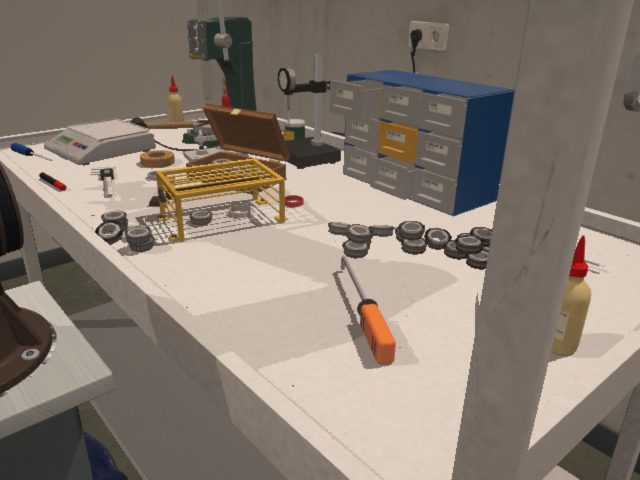

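Top view: the guard is at (215,275) with its black roller at the left, so its open side faces right. The hook's orange handle is at (445,300) and its tip at (363,260).

Candidates for the ring:
- light ring in the guard at (219,258)
- dark bearing in the guard at (214,294)
- red ring at (229,202)
- loose ring at (78,274)
- rings in the pile at (205,374)
- row of rings from (312,213) to (470,163)
- rings in the tray at about (130,200)

I choose the light ring inside the guard and check it next in a crop.

```bash
cat > h.py <<'E'
from plant import *
import cv2,numpy as np
def ray(m,u,v,z):
    W=np.array(m["world_to_cam"]);R=W[:3,:3];c=-R.T@W[:3,3]
    d=R.T@np.array([(u-m["cx"])/m["fx"],(v-m["cy"])/m["fy"],1.])
    return c+d*(z-c[2])/d[2]
def mask(p,lo,hi,roi=None):
    k=cv2.inRange(cv2.cvtColor(p,cv2.COLOR_BGR2HSV),lo,hi)
    if roi:
        q=np.zeros_like(k);a,b,c,d=roi;q[b:d,a:c]=k[b:d,a:c];k=q
    return k
def cloud(m,d,k):
    v,u=np.nonzero((k>0)&(d>0));z=d[v,u]
    P=np.c_[(u-m["cx"])/m["fx"]*z,(v-m["cy"])/m["fy"]*z,z]
    W=np.array(m["world_to_cam"]);return (P-W[:3,3])@W[:3,:3]
E
python3 - <<'E'
from h import *
p=cv2.imread("pics/top0.png");d=np.load("pics/top0.npy");m=camera_model("top")
cv2.imwrite("pics/crop1.png",cv2.resize(p[190:400,150:400],None,fx=3,fy=2.8,interpolation=cv2.INTER_CUBIC)[:590,:750])
k=mask(p,(5,150,120),(18,255,255),(400,260,500,340))
c=cloud(m,d,k);t=c[c[:,2]>0.03];print(len(c),len(t),np.median(t[:,2]))
print("handle",cv2.minAreaRect(t[:,:2].astype(np.float32)*1000),t[:,:2].mean(0))
for uv in ((363,260),(424,291)): print(ray(m,*uv,0.03))
y=mask(p,(20,120,80),(35,255,255),(150,200,290,350))
c=cloud(m,d,y);t=c[(c[:,2]>0.09)&(c[:,2]<.11)];print("guard",len(c),len(t),cv2.minAreaRect(t[:,:2].astype(np.float32)*1000), np.round(cv2.boxPoints(cv2.minAreaRect(t[:,:2].astype(np.float32)*1000))))
for uv,z in (((219,258),.012),((214,294),.018)): print(ray(m,*uv,z))
E
```

```text
397 397 0.03860342726653968
handle ((461.2314758300781, -332.97589111328125), (95.42713928222656, 22.71758460998535), 59.77589797973633) [ 0.46110439 -0.3324373 ]
[ 0.56019431 -0.14371901  0.03      ]
[ 0.48369665 -0.28408469  0.03      ]
guard 2483 1996 ((533.3898315429688, 198.78054809570312), (165.7410888671875, 227.8420867919922), 77.03486633300781) [[404. 144.]
 [626.  92.]
 [663. 254.]
 [441. 305.]]
[0.57519557 0.19831913 0.012     ]
[0.48979005 0.21020756 0.018     ]
```

View pics/crop1.png

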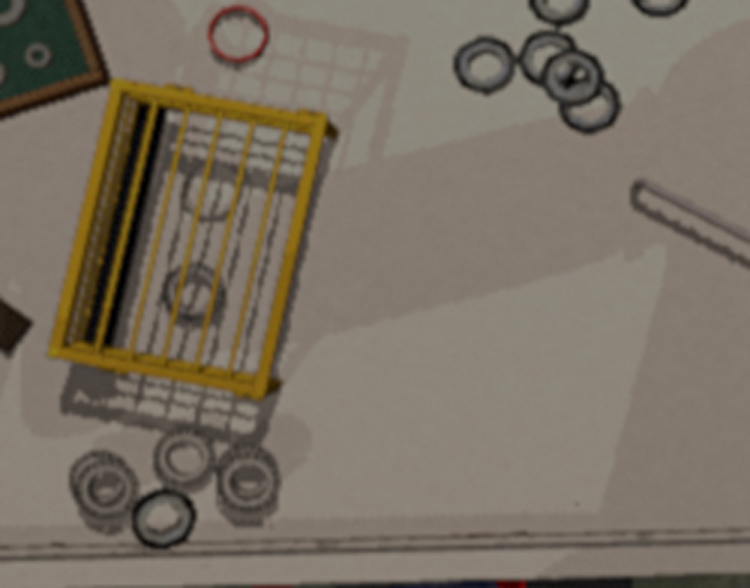

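The crop shows the thin light ring at crop (207,193), which is pixel (219,259). The dark bearing is at crop (193,295). The guard's open side is its right edge, facing -y, so the chosen ring stands. I go over the guard for a closer look on the way to the hook.

Call:
{"op": "play_rows", "data": {"deltas": [[0.036,-0.047,0.006,0,0,-0.024],[0.036,-0.047,0.006,0,0,-0.024],[0.036,-0.047,0.006,0,0,-0.024],[0.036,-0.047,0.006,0,0,-0.024],[0.036,-0.047,0.006,0,0,-0.024],[0.036,-0.047,0.006,0,0,-0.024],[0.036,-0.047,0.006,0,0,-0.024],[0.036,-0.047,0.006,0,0,-0.024],[0.036,-0.047,0.006,0,0,-0.024],[0.036,-0.047,0.006,0,0,-0.024]], "gripper": 1}}

```text
clock: 1.1
tool_pos: [0.4738, 0.2713, 0.2937]
orientation: [180.0, 0.0, -59.3]
force: [0.2, -0.2, -0.4]
opening: 0.0875
gripper_force: 0.0
```

```bash
python3 - <<'E'
from h import *
o=get_obs();print(o["joint_pos"],o["tool_pos"],o["orientation"])
m=camera_model("wrist");p,d=snapshot("wrist")
cv2.imwrite("pics/w1.png",p);np.save("pics/w1.npy",d);np.savez("pics/w1m.npz",**m)
W=m["world_to_cam"]
def prj(m,P):
    q=m["world_to_cam"][:3,:3]@np.array(P)+m["world_to_cam"][:3,3];return q[0]/q[2]*m["fx"]+m["cx"],q[1]/q[2]*m["fy"]+m["cy"]
for P in ((.575,.198,.012),(.49,.21,.018),(.461,-.333,.038),(.515,.118,0)): print(np.round(prj(m,P)),np.round(prj(camera_model("scene"),P)))
# rod fit in top
t=cv2.imread("pics/top0.png");mt=camera_model("top");dt=np.load("pics/top0.npy")
k=np.zeros((480,640),np.uint8);k[245:300,350:430]=255
c=cloud(mt,dt,k);c=c[(c[:,2]>.015)]
v=cv2.fitLine(c[:,:2].astype(np.float32),cv2.DIST_HUBER,0,.001,.001).ravel();print(len(c),v,np.degrees(np.arctan2(v[1],v[0])))
E
```

```text
[ 5.03594723e+01  6.71658735e+00 -1.13166459e+01 -8.80657391e-03
 -7.19716149e+01 -1.96361865e+01] [0.47375479 0.27128773 0.2936861 ] [ 1.79992620e+02  6.25770074e-03 -5.92794405e+01]
[278.  92.] [237. 209.]
[342. 145.] [200. 214.]
[ 782. -517.] [376. 321.]
[367.  54.] [234. 232.]
323 [ 0.5218723   0.85302365  0.51912963 -0.23141469] 58.542072
```

View pics/w1.png

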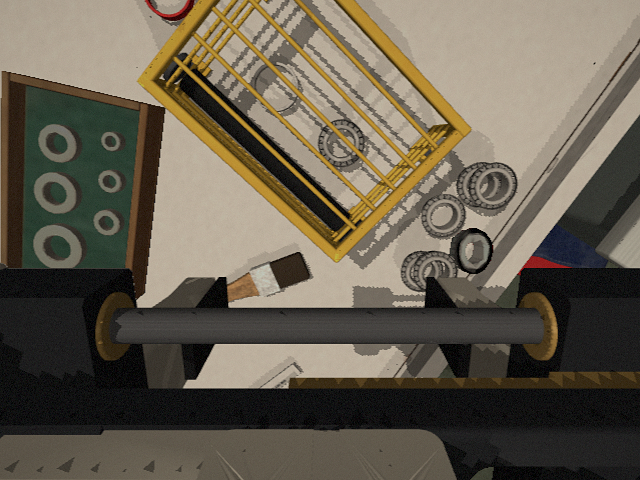

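The wrist view confirms the thin ring behind the guard at about (277,87), the bearing at (341,143), and the roller on the far side from the opening. Next I go over the hook.

Call:
{"op": "play_rows", "data": {"deltas": [[0.006,-0.056,-0.006,0,0,-0.0338],[0.006,-0.056,-0.006,0,0,-0.0338],[0.006,-0.056,-0.006,0,0,-0.0338],[0.006,-0.056,-0.006,0,0,-0.0338],[0.006,-0.056,-0.006,0,0,-0.0338],[0.006,-0.056,-0.006,0,0,-0.0338],[0.006,-0.056,-0.006,0,0,-0.0338],[0.006,-0.056,-0.006,0,0,-0.0338],[0.006,-0.056,-0.006,0,0,-0.0338],[0.006,-0.056,-0.006,0,0,-0.0338]]}}

```text
clock: 2.15
tool_pos: [0.5208, -0.1767, 0.2452]
orientation: [180.0, 0.0, -120.2]
force: [0.1, 0.2, 0.0]
opening: 0.0875
gripper_force: 0.0
```

```bash
python3 - <<'E'
from h import *
q=dict(np.load("pics/w1m.npz"))
print("ring",ray(q,277,87,.012),ray(q,277,87,.006),"bearing",ray(q,341,143,.018))
for uv in ((468,129),(338,259),(140,81)): print("guard corner",ray(q,*uv,.1))
o=get_obs();print(o["joint_pos"],o["tool_pos"],o["orientation"])
m=camera_model("wrist");p,d=snapshot("wrist")
cv2.imwrite("pics/w2.png",p)
k=mask(p,(5,150,100),(18,255,255));n,l,s,ce=cv2.connectedComponentsWithStats(k);i=1+s[1:,4].argmax();print(s[i],ce[i])
c=cloud(m,d,(l==i).astype(np.uint8));t=c[c[:,2]>.034];print(len(t),np.median(t[:,2]),cv2.minAreaRect(t[:,:2].astype(np.float32)*1000))
E
```

```text
ring [0.57791201 0.19439    0.012     ] [0.57888252 0.19415583 0.006     ] bearing [0.4922561  0.20857035 0.018     ]
guard corner [0.4100326  0.14481272 0.1       ]
guard corner [0.4444513  0.29853547 0.1       ]
guard corner [0.66161154 0.25076393 0.1       ]
[ 1.66579018e+00  8.81805033e+00 -1.52409403e+01 -9.95287211e-03
 -6.59503324e+01 -3.18595238e+01] [ 0.52083289 -0.17667739  0.2452187 ] [ 1.79987284e+02  2.79779835e-03 -1.20197791e+02]
[ 276    0   31   81 2387] [291.19815668  39.0758274 ]
2323 0.03832839290512543 ((472.6298828125, -318.50262451171875), (60.65822219848633, 24.790258407592773), 59.12266159057617)
```

View pics/w2.png

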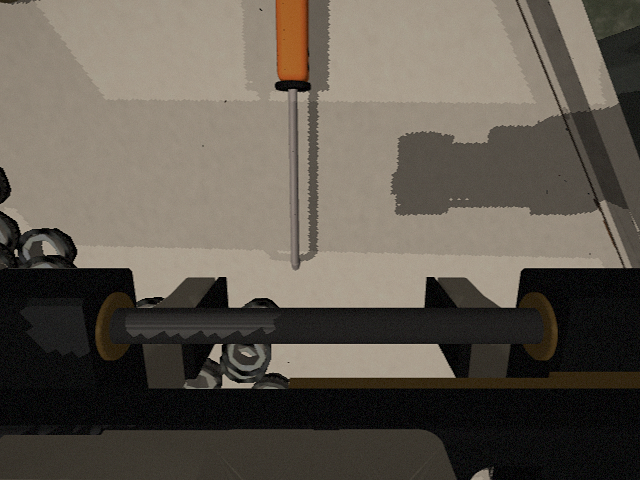

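The wrist view shows the handle's front end at (292,85), the rod running down to the tip at (295,267), and nothing near the handle.

```bash
python3 - <<'E'
from h import *
m=camera_model("wrist")
a=ray(m,292.5,95,.034);b=ray(m,295.3,265,.034);f=ray(m,292.5,82,.034);v=b-a
print(a,b,f,np.degrees(np.arctan2(v[1],v[0])))
for s in(292,278,307):print(ray(m,s,40,.038))
t=camera_model("top")
for uv in((363,259),(391,273),(419,287)):print(ray(t,*uv,.034))
g=cv2.cvtColor(cv2.imread("pics/w2.png"),cv2.COLOR_BGR2GRAY)
for r in (110,160,210,250): print(r,g[r,284:304].tolist())
E
```

```text
[ 0.49227774 -0.28648223  0.034     ] [ 0.5716498 -0.1542186  0.034    ] [ 0.48674315 -0.29534954  0.034     ] 59.03181928926419
[ 0.47000432 -0.32232113  0.038     ]
[ 0.47991217 -0.32819488  0.038     ]
[ 0.45938717 -0.31602689  0.038     ]
[ 0.56231693 -0.14346818  0.034     ]
[ 0.52774965 -0.20789112  0.034     ]
[ 0.49332769 -0.27204324  0.034     ]
110 [141, 142, 140, 147, 124, 110, 120, 130, 127, 110, 94, 82, 58, 89, 132, 146, 145, 140, 140, 143]
160 [143, 143, 143, 144, 144, 129, 113, 125, 130, 120, 107, 91, 78, 64, 117, 146, 144, 144, 144, 144]
210 [146, 144, 143, 147, 146, 140, 120, 116, 133, 132, 113, 104, 88, 64, 86, 135, 147, 143, 147, 147]
250 [144, 145, 144, 142, 145, 144, 136, 120, 120, 128, 122, 107, 93, 74, 60, 117, 148, 146, 145, 148]
```

Call:
{"op": "play_rows", "data": {"deltas": [[-0.0133,-0.037,-0.0437,0,0,-0.0009],[-0.0133,-0.037,-0.0437,0,0,-0.0009],[-0.0133,-0.037,-0.0437,0,0,-0.0009],[-0.0133,-0.037,-0.0437,0,0,-0.0009],[-0.0133,-0.037,-0.0437,0,0,-0.0009],[0,0,0,0,0,0]]}}

```text
clock: 2.8
tool_pos: [0.4632, -0.3241, 0.0654]
orientation: [179.5, -0.1, -121.0]
force: [-0.7, 0.7, -0.6]
opening: 0.0881
gripper_force: 0.0
```

Call:
{"op": "play_rows", "data": {"deltas": [[0,0,-0.0287,0,0,0],[0,0,-0.0287,0,0,0],[0,0,0,0,0,0]]}}

```text
clock: 3.1
tool_pos: [0.4661, -0.322, 0.0224]
orientation: [179.7, -0.1, -120.8]
force: [-0.8, 1.0, 0.7]
opening: 0.0874
gripper_force: 0.0
```

Call:
{"op": "play_rows", "data": {"deltas": [[0,0,0,0,0,0],[0,0,0,0,0,0],[0,0,0,0,0,0],[0,0,0,0,0,0],[0,0,0,0,0,0],[0,0,0,0,0,0],[0,0,0,0,0,0]], "gripper": -1}}

```text
clock: 3.8
tool_pos: [0.4679, -0.3229, 0.025]
orientation: [-180.0, 0.0, -120.8]
force: [-0.2, -0.4, 0.4]
opening: 0.0373
gripper_force: 0.0
```

Call:
{"op": "play_rows", "data": {"deltas": [[0,0,0,0,0,0],[0,0,0,0,0,0],[0,0,0,0,0,0],[0,0,0,0,0,0],[0,0,0,0,0,0]]}}

```text
clock: 4.3
tool_pos: [0.468, -0.323, 0.0249]
orientation: [-180.0, 0.0, -120.8]
force: [-0.1, -0.1, 0.3]
opening: 0.0259
gripper_force: 30.0
```

Call:
{"op": "play_rows", "data": {"deltas": [[0,0,0.025,0,0,0],[0,0,0.025,0,0,0],[0,0,0,0,0,0],[0,0,0,0,0,0]]}}

```text
clock: 4.7
tool_pos: [0.4677, -0.3227, 0.0646]
orientation: [-180.0, 0.0, -120.8]
force: [0.4, 0.6, -2.8]
opening: 0.0259
gripper_force: 30.0
```

```bash
python3 - <<'E'
from h import *
o=get_obs();print(o["tool_pos"],o["orientation"],o["force"],o["moment"],o["opening"])
for n in("scene","top","wrist"):
    m=camera_model(n);p,d=snapshot(n);cv2.imwrite(f"pics/g_{n}.png",p);np.save(f"pics/g_{n}.npy",d)
t=cv2.imread("pics/g_scene.png")
w=cv2.imread("pics/g_wrist.png")
cv2.imwrite("pics/g1.png",np.vstack([cv2.resize(t[200:400,260:480],(660,330)),cv2.resize(w[:260],(660,268))]))
E
```

```text
[ 0.46769619 -0.32270829  0.06463715] [-1.79995847e+02  2.14643520e-02 -1.20785564e+02] [ 0.36296626  0.62744653 -2.78431403] [ 0.14238078 -0.04460058  0.02350609] 0.02588246142642415
```

View pics/g1.png

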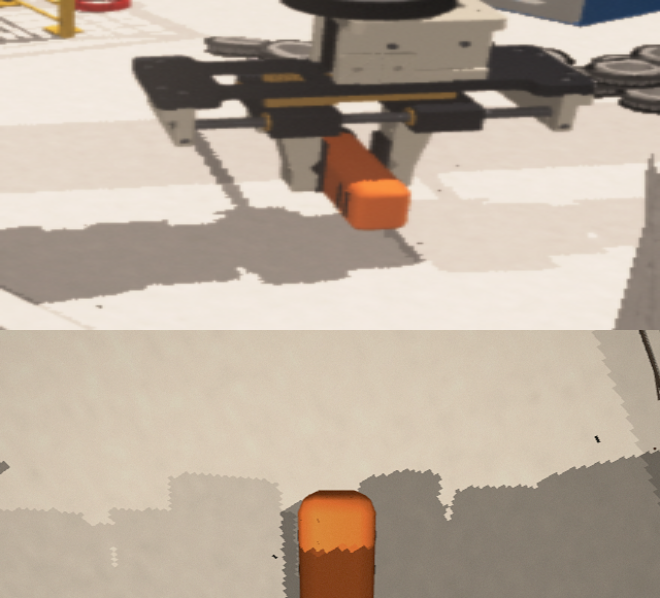

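The handle is held squarely between the pads and lifted about 40 mm. Now I measure where the tip is and whether the hook tilts.

```bash
python3 - <<'E'
from h import *
o=get_obs()
w=cv2.imread("pics/g_wrist.png");d=np.load("pics/g_wrist.npy");m=camera_model("wrist")
c=cloud(m,d,mask(w,(5,150,60),(18,255,255)));a=c[c[:,2]>.07]
u=np.array([np.cos(np.radians(59.2)),np.sin(np.radians(59.2))])
s=(a[:,:2]-o["tool_pos"][:2])@u;print("top z",len(a),np.median(a[:,2]),np.polyfit(s,a[:,2],1),s.min(),s.max())
t=cv2.imread("pics/g_top.png");d=np.load("pics/g_top.npy");m=camera_model("top")
k=np.zeros((480,640),np.uint8);k[230:310,340:440]=255
c=cloud(m,d,k)
s=(c[:,:2]-o["tool_pos"][:2])@u;q=(c[:,:2]-o["tool_pos"][:2])@np.array([-u[1],u[0]])
g=(c[:,2]>.045)&(c[:,2]<.085)&(abs(q)<.03)&(s>.06)
s,q,z=s[g],q[g],c[g,2];print("rod",g.sum(),s.min(),s.max(),np.polyfit(s,q,1),np.polyfit(s,z,1))
b=(s>s.max()-.015);print(np.median(q[b]),np.median(z[b]))
cv2.imwrite("pics/g2.png",cv2.resize(t[220:340,330:480],None,fx=5,fy=5,interpolation=cv2.INTER_CUBIC)[:600])
E
```

```text
top z 14762 0.07733762212066933 [0.0738136  0.08711038] -0.0625332335914103 0.021751722553305965Traceback (most recent call last):
  File "<stdin>", line 12, in <module>
    return umr_minimum(a, axis, None, out, keepdims, initial, where)
ValueError: zero-size array to reduction operation minimum which has no identity
```

```bash
python3 - <<'E'
from h import *
o=get_obs()
w=cv2.imread("pics/g_wrist.png");d=np.load("pics/g_wrist.npy");m=camera_model("wrist")
c=cloud(m,d,mask(w,(5,150,60),(18,255,255)))
u=np.array([np.cos(np.radians(59.2)),np.sin(np.radians(59.2))])
s=(c[:,:2]-o["tool_pos"][:2])@u;q=(c[:,:2]-o["tool_pos"][:2])@np.array([-u[1],u[0]])
for a in(-.055,-.045,-.035,-.025): g=(abs(s-a)<.003)&(abs(q)<.006)&(c[:,2]>.06);print(a,g.sum(),np.median(c[g,2]))
t=cv2.imread("pics/g_top.png");m=camera_model("top")
P=np.r_[o["tool_pos"][:2]+.2075*u,.07];r=m["world_to_cam"][:3,:3]@P+m["world_to_cam"][:3,3];print("expect tip px",r[0]/r[2]*m["fx"]+m["cx"],r[1]/r[2]*m["fy"]+m["cy"])
cv2.imwrite("pics/g2.png",cv2.resize(t[200:320,310:460],None,fx=5,fy=5,interpolation=cv2.INTER_CUBIC)[:600])
E
```

```text
-0.055 678 0.0775651723313003
-0.045 632 0.0776139758608313
-0.035 590 0.0776010458879314
-0.025 728 0.07782585148262283
expect tip px 364.49545748351875 253.20676473950965
```

View pics/g2.png

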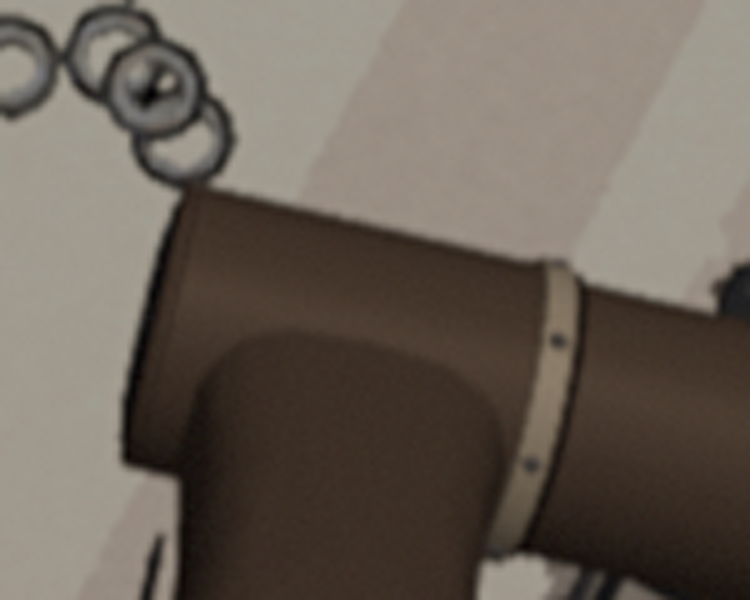

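The arm hides the rod in the top view, but the handle is level: its top is at 77.6 mm all along. Next I turn the hook to the guard's axis and stop in front of the open side.

Call:
{"op": "play_rows", "data": {"deltas": [[0.0078,0.043,-0.0044,0,0,0.0201],[0.0078,0.043,-0.0044,0,0,0.0201],[0.0078,0.043,-0.0044,0,0,0.0201],[0.0078,0.043,-0.0044,0,0,0.0201],[0.0078,0.043,-0.0044,0,0,0.0201],[0,0,0,0,0,0],[0,0,0,0,0,0]]}}

```text
clock: 5.55
tool_pos: [0.4988, -0.1501, 0.0465]
orientation: [179.9, -0.0, -102.6]
force: [-0.9, 0.7, -1.6]
opening: 0.0259
gripper_force: 30.0
```

```bash
python3 - <<'E'
from h import *
o=get_obs();print(o["tool_pos"],o["orientation"])
for n in("scene","top"):
    p,d=snapshot(n);cv2.imwrite(f"pics/a_{n}.png",p);np.save(f"pics/a_{n}.npy",d)
    m=camera_model(n);h=np.radians(o["orientation"][2]+180);P=o["tool_pos"]+.206*np.array([np.cos(h),np.sin(h),0])
    for z in(.052,.025):
        P[2]=z;r=m["world_to_cam"][:3,:3]@P+m["world_to_cam"][:3,3];print(n,z,r[0]/r[2]*m["fx"]+m["cx"],r[1]/r[2]*m["fy"]+m["cy"])
t=cv2.imread("pics/a_top.png");s=cv2.imread("pics/a_scene.png")
f=lambda a:cv2.resize(a,(400,400),interpolation=cv2.INTER_CUBIC)
cv2.imwrite("pics/a1.png",np.hstack([f(t[215:335,190:310]),f(s[160:280,180:300])]))
E
```

```text
[ 0.49879839 -0.15012026  0.04653671] [ 1.79913739e+02 -2.38485744e-02 -1.02584500e+02]
scene 0.052 263.55325049738224 215.30372505090483
scene 0.025 263.89861010324023 227.94860754472813
top 0.052 279.8130334854143 268.8236484048941
top 0.025 280.6043109183638 269.3119238217762
```

View pics/a1.png

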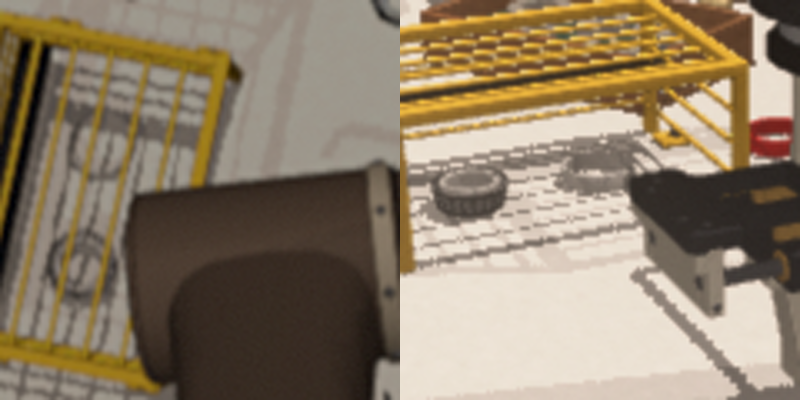

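```bash
python3 - <<'E'
from h import *
d=np.load("pics/a_top.npy");m=camera_model("top")
k=np.zeros((480,640),np.uint8);k[200:480,200:420]=255
c=cloud(m,d,k);a=c[c[:,2]>.12]
for y in np.arange(-.2,.16,.04):
    g=a[abs(a[:,1]-y)<.02]
    if len(g): print(round(y,2),len(g),g.min(0)[[0,2]],g.max(0)[[0,2]])
p=cv2.imread("pics/a_scene.png");print(ray(camera_model("top"),219.1,259.4,.008),ray(camera_model("scene"),238.5,211.6,.008))
E
```

```text
-0.2 467 [0.46036634 0.12909494] [0.58789658 0.47476368]
-0.16 2011 [0.39481012 0.12902531] [0.59575855 0.4759033 ]
-0.12 1847 [0.39988026 0.12166087] [0.59565442 0.47563674]
-0.08 1418 [0.40915551 0.12665281] [0.53767872 0.45687096]
-0.04 2048 [0.27445013 0.3851986 ] [0.53376432 0.70699369]
0.0 6473 [0.28271134 0.40052603] [0.53628735 0.72890835]
0.04 6314 [0.28652596 0.41183725] [0.5305936  0.73001083]
0.08 3168 [0.27840823 0.41127623] [0.52671695 0.71205049]
0.12 241 [0.42906833 0.41670229] [0.52268118 0.45825151]
[0.57209812 0.19883411 0.008     ] [0.5745149  0.19002971 0.008     ]
```

Ring centre from four sightings is about (0.575, 0.195). The arm links pass about 0.4 m up, well over the guard. I go in above the ring, then lower.

Call:
{"op": "play_rows", "data": {"deltas": [[0.0078,0.036,0,0,0,0],[0.0078,0.036,0,0,0,0],[0.0078,0.036,0,0,0,0],[0.0078,0.036,0,0,0,0],[0.0078,0.036,0,0,0,0],[0,0,0,0,0,0],[0,0,0,0,0,0]]}}

```text
clock: 6.35
tool_pos: [0.5302, -0.0074, 0.047]
orientation: [180.0, -0.0, -102.7]
force: [0.2, 0.1, -2.1]
opening: 0.0258
gripper_force: 30.0
```

```bash
python3 - <<'E'
from h import *
o=get_obs();print(o["tool_pos"],o["orientation"],o["force"])
for n in("scene","top"):
    p,d=snapshot(n);cv2.imwrite(f"pics/b_{n}.png",p);np.save(f"pics/b_{n}.npy",d)
    m=camera_model(n);h=np.radians(o["orientation"][2]+180);P=o["tool_pos"]+.206*np.array([np.cos(h),np.sin(h),0])
    for z in(.052,.025):
        P[2]=z;r=m["world_to_cam"][:3,:3]@P+m["world_to_cam"][:3,3];print(n,z,P,r[0]/r[2]*m["fx"]+m["cx"],r[1]/r[2]*m["fy"]+m["cy"])
t=cv2.imread("pics/b_top.png");s=cv2.imread("pics/b_scene.png")
f=lambda a:cv2.resize(a,(400,400),interpolation=cv2.INTER_CUBIC)
cv2.imwrite("pics/b1.png",np.hstack([f(t[225:305,180:260]),f(s[160:260,180:280])]))
E
```

```text
[ 0.53022583 -0.00735113  0.04701914] [ 1.79972977e+02 -1.49285765e-02 -1.02704330e+02] [ 0.20206315  0.14622697 -2.13868546]
scene 0.052 [0.57552933 0.19360557 0.052     ] 237.08306019709298 192.17803148665047
scene 0.025 [0.57552933 0.19360557 0.025     ] 237.64307140059913 203.80550304940698
top 0.052 [0.57552933 0.19360557 0.052     ] 217.95175402916072 256.7292091639616
top 0.025 [0.57552933 0.19360557 0.025     ] 220.00958904706357 257.4644335070714
```

View pics/b1.png

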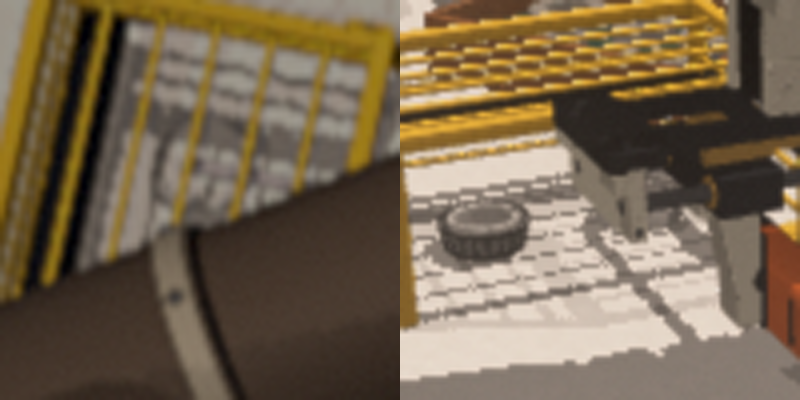

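The top crop shows the ring still in place at about (219,260). The gripper hides the tip in the scene view, and the contact force is near zero. I lower slowly and watch the force.

Call:
{"op": "play_rows", "data": {"deltas": [[0,0,-0.0083,0,0,0],[0,0,-0.0083,0,0,0],[0,0,-0.0083,0,0,0],[0,0,0,0,0,0],[0,0,0,0,0,0]]}}

```text
clock: 6.95
tool_pos: [0.5301, -0.0071, 0.0269]
orientation: [180.0, -0.0, -102.7]
force: [-0.3, -0.0, -1.3]
opening: 0.0257
gripper_force: 30.0
```

Call:
{"op": "play_rows", "data": {"deltas": [[-0.003,-0.0122,0,0,0,0],[-0.003,-0.0122,0,0,0,0],[-0.003,-0.0122,0,0,0,0],[0,0,0,0,0,0]]}}

```text
clock: 7.35
tool_pos: [0.5224, -0.0376, 0.0274]
orientation: [180.0, -0.0, -102.8]
force: [0.0, -1.3, -1.5]
opening: 0.026
gripper_force: 30.0
```

```bash
python3 - <<'E'
from h import *
o=get_obs();print(o["tool_pos"],o["force"],o["moment"])
E
```

```text
[ 0.52239366 -0.03763763  0.02739904] [ 0.01183657 -1.30180584 -1.47538416] [ 0.09640545 -0.06920239 -0.013664  ]
```

Call:
{"op": "play_rows", "data": {"deltas": [[-0.0049,-0.0217,0,0,0,0],[-0.0049,-0.0217,0,0,0,0],[-0.0049,-0.0217,0,0,0,0],[-0.0049,-0.0217,0,0,0,0],[-0.0049,-0.0217,0,0,0,0],[-0.0049,-0.0217,0,0,0,0],[-0.0049,-0.0217,0,0,0,0],[-0.0049,-0.0217,0,0,0,0],[-0.0049,-0.0217,0,0,0,0],[0,0,0,0,0,0]]}}

```text
clock: 8.35
tool_pos: [0.4872, -0.194, 0.0274]
orientation: [180.0, -0.0, -102.8]
force: [0.2, -0.3, -1.2]
opening: 0.0259
gripper_force: 30.0
```

```bash
python3 - <<'E'
from h import *
o=get_obs();print(o["tool_pos"],o["orientation"])
h=np.radians(o["orientation"][2]+180);P=o["tool_pos"]+.206*np.array([np.cos(h),np.sin(h),0])
G=np.array([np.cos(np.radians(77.3)),np.sin(np.radians(77.3))]);print("tip",P,"guard x",(P[:2]-[.515,.118])@G)
L=[]
for n in("top","scene"):
    p,d=snapshot(n);cv2.imwrite(f"pics/c_{n}.png",p);np.save(f"pics/c_{n}.npy",d)
    m=camera_model(n);P[2]=.01;r=m["world_to_cam"][:3,:3]@P+m["world_to_cam"][:3,3];u,v=int(r[0]/r[2]*m["fx"]+m["cx"]),int(r[1]/r[2]*m["fy"]+m["cy"]);print(n,u,v)
    if n=="scene": L.append(cv2.resize(p[v-60:v+40,u-80:u+20],(400,600)))
    else: L.append(cv2.resize(p[v-75:v+75,u-90:u+10],(400,600)))
cv2.imwrite("pics/c1.png",np.hstack(L))
E
```

```text
[ 0.48717771 -0.1940048   0.02736453] [ 1.79993593e+02 -2.76196357e-03 -1.02802417e+02]
tip [0.53282517 0.00687404 0.02736453] guard x -0.10448841139952993
top 299 273
scene 272 243
```

View pics/c1.png

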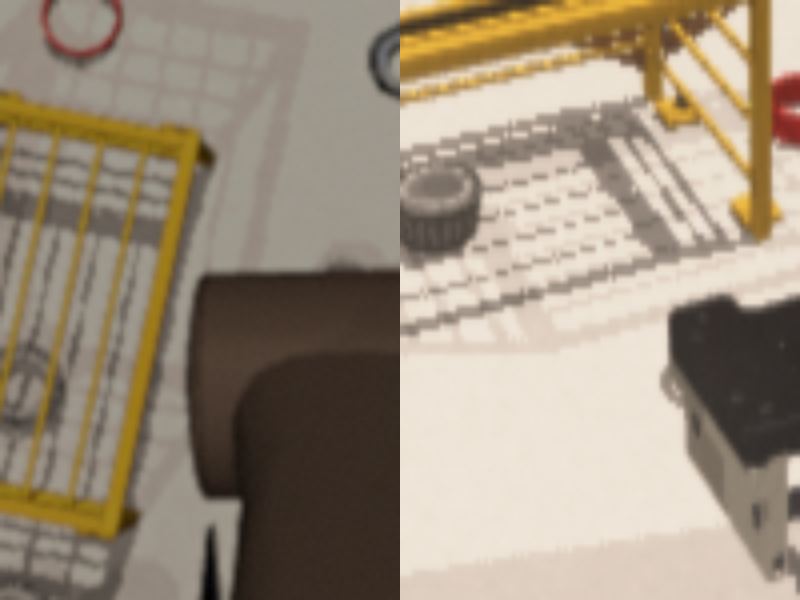

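The ring has left the guard: its edge peeks out beside the gripper at scene crop (668,380), about pixel (259,246). The bearing is unmoved at crop (437,205). I pull a little further for margin, then lower the hook to the bench and release.

Call:
{"op": "play_rows", "data": {"deltas": [[-0.0022,-0.01,0,0,0,0],[-0.0022,-0.01,0,0,0,0],[0,0,0,0,0,0],[0,0,-0.0015,0,0,0],[0,0,-0.0012,0,0,0],[0,0,0,0,0,0],[0,0,0,0,0,0]]}}

```text
clock: 9.15
tool_pos: [0.4843, -0.2083, 0.0251]
orientation: [180.0, -0.0, -102.7]
force: [0.4, -0.3, -1.2]
opening: 0.026
gripper_force: 30.0
```

Call:
{"op": "play_rows", "data": {"deltas": [[0,0,0,0,0,0],[0,0,0,0,0,0],[0,0,0,0,0,0],[0,0,0,0,0,0],[0,0,0,0,0,0],[0,0,0,0,0,0],[0,0,0,0,0,0],[0,0,0,0,0,0]], "gripper": 1}}

```text
clock: 9.95
tool_pos: [0.4843, -0.2084, 0.0252]
orientation: [180.0, -0.0, -102.7]
force: [0.5, 0.1, -0.4]
opening: 0.0836
gripper_force: 0.0
```

Call:
{"op": "play_rows", "data": {"deltas": [[0,0,0.015,0,0,0],[0,0,0.03,0,0,0],[0,0,0.05,0,0,0],[0,0,0.05,0,0,0],[0,0,0.05,0,0,0],[0,0,0,0,0,0]]}}

```text
clock: 10.55
tool_pos: [0.4874, -0.2092, 0.188]
orientation: [-179.4, 0.0, -102.6]
force: [0.8, 0.2, -0.8]
opening: 0.0875
gripper_force: 0.0
```

Call:
{"op": "play_rows", "data": {"deltas": [[0,-0.055,0,0,0,0],[0,-0.055,0,0,0,0],[0,-0.055,0,0,0,0],[0,-0.055,0,0,0,0],[0,-0.055,0,0,0,0],[0,0,0,0,0,0],[0,0,0,0,0,0]]}}

```text
clock: 11.25
tool_pos: [0.4835, -0.4293, 0.1807]
orientation: [179.9, 0.0, -102.8]
force: [-0.1, 1.2, -0.7]
opening: 0.0877
gripper_force: 0.0
```

```bash
python3 - <<'E'
from h import *
o=get_obs();print(o["tool_pos"],o["opening"],o["force"])
G=np.array([np.cos(np.radians(77.3)),np.sin(np.radians(77.3))])
m=camera_model("top");p,d=snapshot("top");cv2.imwrite("pics/d_top.png",p)
q,_=snapshot("scene");cv2.imwrite("pics/d_scene.png",q)
c=cloud(m,d,mask(p,(5,150,100),(18,255,255),(320,200,560,380)));c=c[(c[:,2]<.06)&(c[:,2]>.02)];print("handle",len(c),c[:,2].min(),np.median(c[:,2]),c[:,2].max(),cv2.minAreaRect(c[:,:2].astype(np.float32)*1000) if len(c) else 0)
# ring: circles outside the open side
g=cv2.cvtColor(p,cv2.COLOR_BGR2GRAY)[230:320,255:350];g=cv2.resize(g,None,fx=4,fy=4,interpolation=cv2.INTER_CUBIC)
C=cv2.HoughCircles(g,cv2.HOUGH_GRADIENT,1,40,param1=80,param2=18,minRadius=32,maxRadius=50)
for x,y,r in (C[0][:4] if C is not None else []):
    P=ray(m,255+x/4,230+y/4,.008);print("circle",255+x/4,230+y/4,r/4,P,"guard x",(P[:2]-[.515,.118])@G)
g=cv2.cvtColor(p,cv2.COLOR_BGR2GRAY)[255:300,265:330];print(g[::2,::2])
E
```

```text
[ 0.48349615 -0.42925848  0.18074061] 0.08770506611661912 [-0.1100845   1.22080807 -0.71979195]
handle 338 0.03069151904046914 0.03834663689753548 0.04806902719636379 ((481.0560302734375, -210.32456970214844), (78.990234375, 23.914186477661133), 77.08551788330078)
circle 298.125 275.625 9.425 [0.52822622 0.01055242 0.008     ] guard x -0.1019110906971379
[[155 155 155 144 144 149 156 155 156 155 155 154 155 154 155 156 155 154
  154 156 155 155 156 156 155 156 156 155 156 156 156 156 157]
 [155 156 155 144 143 148 156 155 155 155 156 156 155 154 156 155 154 155
  156 154 156 155 156 156 156 155 156 157 154 156 156 156 156]
 [155 155 153 142 143 151 155 155 155 155 156 156 155 156 155 156 155 150
  150 148 151 154 155 155 156 155 156 156 157 157 156 154 157]
 [155 156 147 144 144 155 155 156 156 155 156 156 155 154 156 151 148 145
  144 145 145 146 155 155 156 156 156 155 156 155 155 155 156]
 [156 155 145 143 146 154 156 154 155 156 156 156 156 155 154 146 134 136
  136 140 144 144 147 156 156 155 155 155 154 155 155 154 155]
 [155 152 143 144 148 157 156 155 155 156 156 156 157 154 
[... 1708 characters left out ...]
4 136 118 134]
 [142 146 156 156 154 153 153 155 154 155 155 154 154 154 153 154 154 155
  154 153 154 155 154 155 155 154 155 155 155 156 155 154 156]
 [142 149 156 155 154 155 155 154 155 155 154 154 154 156 154 154 155 155
  154 154 153 154 155 155 155 155 155 154 155 154 154 155 155]
 [143 151 155 155 155 154 155 153 154 154 154 155 155 154 155 155 155 155
  155 154 155 155 155 155 155 155 155 155 155 157 155 154 155]
 [151 156 154 154 154 154 154 154 154 155 155 154 153 153 155 155 155 154
  154 154 154 153 154 153 155 154 154 155 155 155 155 155 156]
 [155 155 154 154 154 153 154 153 153 154 154 154 155 155 154 155 154 154
  154 153 154 154 154 155 155 154 154 155 155 154 155 154 153]]
```

The ring is about 100 mm outside the guard with the hook's tip in it. The hook lies flat, its handle top at 38 mm, and the gripper is clear of everything.

```bash
python3 -c "
from plant import *
print(close_job())"
```

```text
the job is handed in; nothing more can be done
None
```

The ring is out on the open bench, about 100 mm clear of the guard's open side; the hook lies flat and released with its tip in the ring, the bearing looked unmoved in the last view I checked, and the job is handed in (no verdict was returned).

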